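# Send a poured candle mould into the cooling hood

### The job

The candle mould on the rail carrier has just been poured: raise the red sash of the cooling hood clear of it, slide the carrier along its rails from under the filling head into the hood until it is fully home against its stop, and then pull the sash fully down again behind it. Leave the jug, bowl, jar, candle, bobbin and tin that stand around the line where they are.

Things in the scene. Friction and masses are not known exactly. Their poses are not given: they have to be found in the camera images.
- line: The pouring line, one assembly fixed to the table: aluminium base plate 380 x 900 mm, 12 mm thick, with two steel rails. Origin on the table under the middle of the rails; its +y runs along the rails towards the filling head, -y towards the cooling hood, x across, z up. All x, y below are in this frame; heights are above the table.
- head (a point): Filling head: middle of the underside of the white box, 127 mm high, at y +360 mm. The box spans x +/-110, y +280 to +440 mm, top 217 mm (cap 241), on a grey column behind it (y to +480) and side cheeks. No room for a gripper above what is under it.
- hood (a point): Cooling hood: middle of its clear roof's top, 148 mm high, at y -248 mm. The hood has clear sides and a blue chiller at the far end (y to -398, top 205 mm). Its mouth, closed by the sash, is at y -130. Two sash guides, posts 22 x 26 mm at x +/-113, y -130, rise to 262 mm; above the sash between them all is free.
- sash (a joint): Height of the sash, m: 0 fully down, 0.100 fully up; slides straight up and stays where left (about 10 N to raise, 4 N to lower). Clear panel in a red frame, 200 mm wide, 10 thick, 100 high, in the plane y -130. Its lower edge is 48 mm high when down; raised by less than about 60 mm it blocks the carrier. A gripper pointing down needs 50 mm clear of the raised sash.
- sash_handle (a point): Middle of the axis of the sash's handle: red round bar, diameter 14 mm, 130 mm long along the line's x, on two thin legs at x +/-55 mm, 30 mm above the sash's top edge; 178 mm high when the sash is down, 278 mm when up. Can be gripped from above, fingers either side of the bar (closing along the line's y).
- carrier (a joint): Travel of the mould carrier along the rails towards -y, m: 0 under the filling head, 0.460 fully home against its stop in the hood. About 4 N of friction. It carries an orange mould 140 x 140 mm, top 75 mm high, thin wick pins to 98 mm, its middle at y +240 mm minus the travel.
- front_post (a point): Centre of the top of the blue front post: upright, diameter 20 mm, top 104 mm high, free for 63 mm below its top; leads the carrier on the hood side, at y +135 mm minus the travel; the mould begins 35 mm behind its axis. Within reach at the start, but a gripper cannot follow it under the sash.
- tail_post (a point): Centre of the top of the green tail post: a like upright at the end of a flat tongue 30 mm wide, at y +395 mm minus the travel, 85 mm behind the mould, top 104 mm high. At the start it is under the filling head, out of reach; with the carrier fully home it stands 65 mm outside the sash, which comes down over the tongue.
- jug: Bystander on the base plate: steel pouring jug with a side handle, 90 mm across, 110 mm high. Origin at the centre of its underside.
- tub: Bystander on the base plate: white plastic bowl, 90 mm across, 60 mm high. Origin at the centre of its underside.
- jar: Bystander on the base plate: small amber jar with a black cap, 44 mm across, 70 mm high. Origin at the centre of its underside.
- candle: Bystander on the base plate: pale yellow pillar candle, 60 mm across, 72 mm high. Origin at the centre of its underside.
- bobbin: Bystander on the base plate: white wick bobbin standing on end, 52 mm across, 50 mm high. Origin at the centre of its underside.
- tin: Bystander on the base plate: copper candle tin with its lid on, 67 mm across, 48 mm high. Origin at the centre of its underside.

How it is judged:
By the outcome, as a careful person would: the job done as asked, in the order asked, and still so for the second after the job is handed in, with the robot touching nothing.
It also fails if it takes over 70 s, if anything falls off the work surface, if the arm or the gripper's body presses on something with over 40 N, if the wrist force passes 120 N, or if a joint passes its speed limit or range.

### The arm

A 6-joint arm with a two-finger parallel gripper is mounted at the origin on the work surface. World frame = base frame: x ahead of the robot, y to its left, z up, the work surface at z = 0. Lengths are in mm, angles in rad, forces in N, time in s.
With the tool pointing down it reaches from about 350 to 875 mm from the base axis. Payload 15.5 kg.
Tool frame: the origin (TCP) lies midway between the tips of the shut fingers; the grasp point (between the pads) lies env.tcp_to_grasp behind it (env.tcp_to_grasp is the distance from the TCP to the grasp point, in mm); z points along the fingers, y is the line along which they close (so a half turn about z gives the same grasp; the last joint's range is limited). The gripper opens to 85 mm and grips with 20 to 120 N. Pads are 22 mm wide; open, the fingers measure 114 mm over their backs; the gripper's body (76 mm by 85 mm) begins 54 mm behind the grasp point. The pads swing forward as they close: fully open they stand 13 mm farther back than shut.
Start: joints at [1.252, 0.494, 1.345, -0, 1.302, -0.096], TCP at [138.096, 609.554, 231.277] pointing down, gripper open.
Joint ranges: [-2.91, 2.91], [-0.82, 2.16], [0.22, 2.67], [-1.22, 4.37], [0.12, 2.79], [-3.08, 3.08]. Speed limits (rad/s): [1.89, 1.89, 2.57, 3.01, 3.01, 3.01].

### API

Orientations are given as [roll, pitch, yaw] about the fixed x, y, z axes, in that order (R = Rz(yaw) Ry(pitch) Rx(roll)).
In Python, from cell import env gives the robot as it stands.
- The arm moves only by the shell command python3 -m inch 'ROWS' [OPENING] [FORCE]. ROWS is JSON, a list of rows, each an object with "dp": the shift along the tool's x, y, z in units of 40 cm (1.0 is 40 cm), a list of three; "angular": the turn, a rotation vector about the tool's x, y, z in units of 90 degrees (1.0 is 90 degrees), a list of three. A call has 1 to 12 rows; each row is the pose to reach, as a shift and turn from the pose commanded when the call began, along the tool's axes at that moment; what a row does not reach only later rows make up. A row lasts 1/10 s, in which the tool goes at most 50 mm and 8.59 degrees, less where a joint would pass 70% of its speed; a pose out of reach is approached as far as the arm can. A call with a number of a shift or a turn outside -1 to 1 is refused whole. A call with a gripper value outside its range is refused whole. OPENING is the closure, from 0 (fully open) to 1 (shut), set as the call begins (- or left out, the last holds). The fingers move at their own pace and stop on an object; FORCE is the grip in N (left out, the last holds). Time passes only in rows, so rows that repeat a pose let the fingers close. It gives the time, the measured TCP pose, the force, the opening and the grip force at its end, in the units of the state.
- env.get_obs(): the state, without advancing time (a new reading comes with each control period).
- env.grab_frame(name): name is "scene" or "side" or "wrist"; returns the picture (384x512x3 uint8, red, green, blue); there is no depth.
- env.get_calibration(name): a dict with "intrinsics" (3x3 intrinsics, pixels), "rvec" (rotation vector, rad) and "tvec" (3), from world to camera coordinates, as OpenCV has them. Camera axes: x right, y down, z forward; pixel columns grow to the right and rows downward; lengths in mm; the calibration is good to about 2 mm. A picture is of the moment at which its call begins: read the wrist's pose just before it. get_calibration takes no time and is no camera call; for the wrist camera it gives the pose at the moment of the call.
- env.job_done(): hands the job in; it is judged then, once.
The state is a dict: "time": time; "joint_positions": joint angles; "joint_vel": joint speeds; "effort": joint torques, N m; "position": TCP position; "orientation": TCP orientation; "force": force on the tool from outside, world axes, zero at the start; "wrist_torque": the same for the moment, N m; "opening": finger opening in mm; "finger_force": force on a finger pad.
Only numpy, scipy, OpenCV 4.12 (cv2) and the standard library are available. Lean on these libraries where they do the work, as an engineer would, in place of code of your own. Each camera call takes 0.05 s, during which the arm holds its last target. There are 200 camera calls.

## Working session

There is one attempt and no reset: what is moved stays moved. The work goes in short steps, Python scripts to look and compute and a shell command to move; the robot and the scene stay as the last step left them, time stands still between calls to the robot, and variables do not carry over. Pictures are saved under pics/ and viewed, at most 10 in all, crops included, and the job is handed in when it is done.

```bash
mkdir -p pics; ls
python3 - <<'E'
from cell import env
import cv2
o=env.get_obs();print(o['position'],o['orientation'],o['opening'],env.tcp_to_grasp,o['time'])
for n in ['scene','side']:
    cv2.imwrite(f'pics/{n}0.png',env.grab_frame(n)[:,:,::-1])
E
```

```text
pics
[137.97789186 609.21682778 230.69910303] [-3.14039638e+00 -1.09089019e-04  2.91879239e+00] 85.61371835822716 18.700000000000003 0.0
```

View pics/scene0.png

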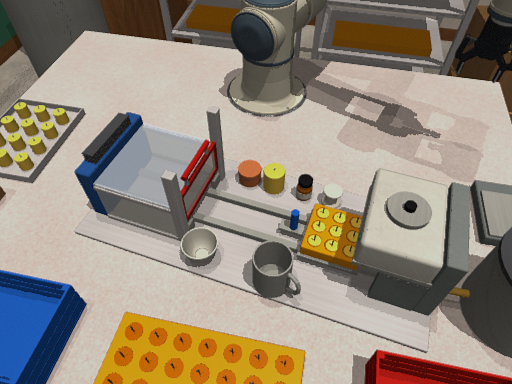

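View pics/side0.png

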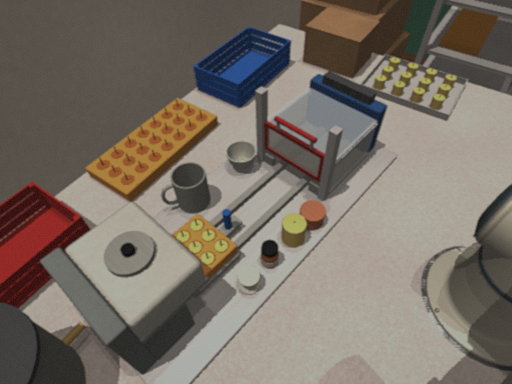

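Scene view: hood at left with the red sash handle around (200,158), blue front post at (295,217), filling head at (405,215). Side view: handle around (295,128), front post at (227,218). I'll enlarge those areas for accurate pixels.

Run:
```python
import cv2,numpy as np
a=cv2.imread('pics/scene0.png');b=cv2.imread('pics/side0.png')
r=lambda i,x,y,w,h,s:cv2.resize(i[y:y+h,x:x+w],None,fx=s,fy=s,interpolation=cv2.INTER_CUBIC)
# left: scene 160..310 x 100..250 ; right: side 
A=r(a,160,100,100,150,4);B=r(b,245,80,100,150,4)
cv2.imwrite('pics/c1.png',np.hstack([A,B]))
for n,i in(('scene',a),('side',b)):
    h=cv2.cvtColor(i,cv2.COLOR_BGR2HSV)
    m=cv2.inRange(h,(105,150,60),(125,255,255))
    k,l,s,c=cv2.connectedComponentsWithStats(m)
    print(n,[(list(s[j]),c[j].round(1)) for j in range(1,k) if s[j][4]>15])
```

```text
scene [([np.int32(75), np.int32(113), np.int32(66), np.int32(102), np.int32(1238)], array([103.7, 163.3])), ([np.int32(290), np.int32(210), np.int32(9), np.int32(20), np.int32(134)], array([294.2, 219.3])), ([np.int32(0), np.int32(271), np.int32(86), np.int32(113), np.int32(7243)], array([ 33.8, 326.1]))]
side [([np.int32(194), np.int32(27), np.int32(96), np.int32(80), np.int32(2509)], array([238.3,  70. ])), ([np.int32(243), np.int32(57), np.int32(45), np.int32(39), np.int32(157)], array([264.4,  76.1])), ([np.int32(262), np.int32(64), np.int32(25), np.int32(22), np.int32(58)], array([274.1,  74.1])), ([np.int32(312), np.int32(75), np.int32(10), np.int32(9), np.int32(31)], array([316.5,  79. ])), ([np.int32(376), np.int32(104), np.int32(10), np.int32(7), np.int32(26)], array([381.4, 106.8])), ([np.int32(223), np.int32(210), np.int32(7), np.int32(19), np.int32(82)], array([226.4, 217.7]))]
```

View pics/c1.png

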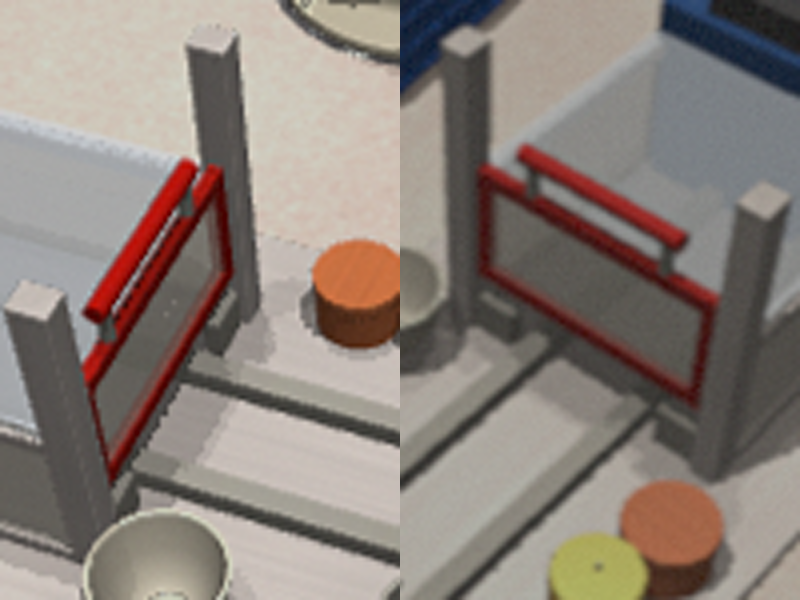

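```bash
cat > h.py <<'E'
import cv2,numpy as np
from cell import env
from scipy.spatial.transform import Rotation as R
def P(n):
    c=env.get_calibration(n);K=np.array(c['intrinsics'],float)
    return K@np.hstack([cv2.Rodrigues(np.array(c['rvec'],float))[0],np.array(c['tvec'],float).reshape(3,1)])
def tri(p,q,a='scene',b='side'):
    X=cv2.triangulatePoints(P(a),P(b),np.array(p,float).reshape(2,1),np.array(q,float).reshape(2,1));return (X[:3]/X[3]).ravel()
def proj(n,X): x=P(n)@np.append(X,1);return x[:2]/x[2]
E
python3 - <<'E'
from h import *
S={'hR':((206.6,141.6),(315.5,140)),'hF':((184,177),(276.5,118.7)),'pR':((213.2,110),(335.7,130.2)),'pF':((169.5,175),(261.7,90.7)),'blue':((295,212),(227.2,211.5))}
D={k:tri(*v) for k,v in S.items()}
for k,v in D.items(): print(k,v.round(1),[ (proj(n,v)-np.array(S[k][i])).round(1) for i,n in enumerate(['scene','side'])])
print((D['hR']-D['hF']),(D['pR']-D['pF']))
o=env.get_obs();print(R.from_euler('xyz',o['orientation']).as_matrix().round(3))
E
```

```text
hR [497.4 -57.2 196.8] [array([-0.4, -0.4]), array([-0.4,  0.5])]
hF [620.6 -73.5 196. ] [array([-0.3, -0.3]), array([-0.3,  0.3])]
pR [449.  -48.9 258.7] [array([-0.3, -0.4]), array([-0.5,  0.5])]
pF [671.4 -79.2 258.2] [array([-0.6, -0.7]), array([-0.6,  0.7])]
blue [594.7 186.2 102.9] [array([-0.7, -0.5]), array([-0.8,  0.6])]
[-123.23356505   16.26106733    0.76937208] [-222.43023656   30.27325568    0.42646758]
[[-0.975  0.221 -0.   ]
 [ 0.221  0.975 -0.001]
 [ 0.    -0.001 -1.   ]]
```

```bash
python3 -m inch '[{"dp":[-0.06,-0.05,-0.05],"angular":[0,0,-0.02]},{"dp":[-0.69,-0.54,-0.19],"angular":[0,0,-0.056]},{"dp":[-0.69,-0.54,-0.19],"angular":[0,0,-0.056]},{"dp":[-0.69,-0.54,-0.19],"angular":[0,0,-0.056]},{"dp":[-0.69,-0.54,-0.19],"angular":[0,0,-0.056]},{"dp":[-0.69,-0.54,-0.19],"angular":[0,0,-0.056]},{"dp":[-0.69,-0.54,-0.19],"angular":[0,0,-0.056]},{"dp":[-0.69,-0.54,-0.19],"angular":[0,0,-0.056]},{"dp":[-0.69,-0.54,-0.19],"angular":[0,0,-0.056]},{"dp":[-0.69,-0.54,-0.19],"angular":[0,0,-0.056]},{"dp":[-0.69,-0.54,-0.19],"angular":[0,0,-0.056]}]'
cat >> h.py <<'E'
M=np.array([560.2,-64.05]); ux=np.array([.9909,-.1348]); uy=np.array([.1348,.9909]); O=M+130*uy
def W(x,y): return O+x*ux+y*uy
def L(p): d=np.array(p[:2])-O;return np.array([d@ux,d@uy])
def go(xy,z):
    """dp for grasp point at line xy, height z; and turn"""
    o=env.get_obs();Rm=R.from_euler('xyz',o['orientation']);w=np.append(W(*xy),z-env.tcp_to_grasp)
    T=R.from_matrix(np.array([[-ux[0],uy[0],0],[-ux[1],uy[1],0],[0,0,-1]]))
    print('line',L(o['position']).round(1),'grasp z',round(o['position'][2]+env.tcp_to_grasp,1),'t',o['time'],'F',np.round(o['force'],1),'open',round(o['opening'],1))
    print('dp',(Rm.inv().apply(w-o['position'])/400).round(4),'turn',((Rm.inv()*T).as_rotvec()/(np.pi/2)).round(4))
E
python3 -c "
from h import *
go((0,0),310);go((0,-131),270)"
```

```text
time: 1.2
position: [358.9, 338.4, 307.0]
orientation: [-3.141, -0.001, 3.007]
force: [-0.1, -0.1, 1.1]
opening: 85.2
finger_force: 0.0
line [-253.7  241.6] grasp z 325.7 t 1.2 F [-0.1 -0.1  1.1] open 85.2
dp [-0.6336 -0.6046  0.0389] turn [-0.0002 -0.0004  0.0006]
line [-253.7  241.6] grasp z 325.7 t 1.2 F [-0.1 -0.1  1.1] open 85.2
dp [-0.6334 -0.9321  0.139 ] turn [-0.0002 -0.0004  0.0006]
```

```bash
python3 -m inch '[{"dp":[-0.06,-0.09,0.01],"angular":[0,0,0]},{"dp":[-0.634,-0.932,0.05],"angular":[0,0,0]},{"dp":[-0.634,-0.932,0.05],"angular":[0,0,0]},{"dp":[-0.634,-0.932,0.05],"angular":[0,0,0]},{"dp":[-0.634,-0.932,0.05],"angular":[0,0,0]},{"dp":[-0.634,-0.932,0.05],"angular":[0,0,0]},{"dp":[-0.634,-0.932,0.05],"angular":[0,0,0]},{"dp":[-0.634,-0.932,0.05],"angular":[0,0,0]},{"dp":[-0.634,-0.932,0.05],"angular":[0,0,0]},{"dp":[-0.634,-0.932,0.05],"angular":[0,0,0]},{"dp":[-0.634,-0.932,0.05],"angular":[0,0,0]},{"dp":[-0.634,-0.932,0.05],"angular":[0,0,0]}]'
python3 - <<'E'
from h import *
go((0,-131),198)
cv2.imwrite('pics/w1.png',env.grab_frame('wrist')[:,:,::-1])
print(proj('wrist',[559,-65.4,198]),proj('wrist',[497.4,-57.2,198]),proj('wrist',[620.6,-73.5,198]))
E
```

```text
time: 2.4
position: [560.3, -64.1, 287.0]
orientation: [3.141, -0.001, 3.008]
force: [0.1, 0.7, -0.8]
opening: 85.6
finger_force: 0.0
line [ 1.0e-01 -1.3e+02] grasp z 305.7 t 2.4 F [ 0.1  0.7 -0.8] open 85.6
dp [ 0.     -0.0026  0.2692] turn [ 0.0003 -0.0006  0.001 ]
[255.18226788 192.31355986] [255.0500398  110.62289757] [255.41466766 263.0462853 ]
```

View pics/w1.png

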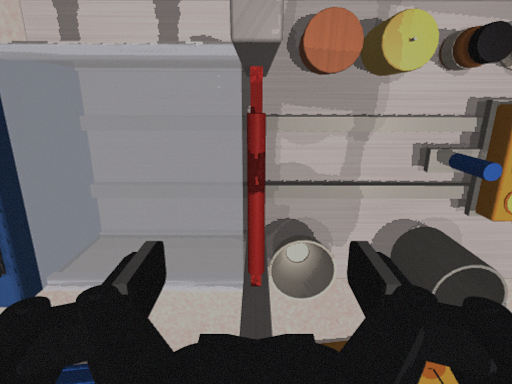

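The wrist view shows the red handle as a vertical bar at column 256, rows 112–265, exactly where predicted, midway between the fingers. I'll descend.

```bash
python3 -m inch '[{"dp":[0,0,0.05],"angular":[0,0,0]},{"dp":[0,0,0.13],"angular":[0,0,0]},{"dp":[0,0,0.2],"angular":[0,0,0]},{"dp":[0,0,0.24],"angular":[0,0,0]},{"dp":[0,0,0.269],"angular":[0,0,0]},{"dp":[0,0,0.269],"angular":[0,0,0]}]' 0
python3 -m inch '[{"dp":[0,0,0],"angular":[0,0,0]},{"dp":[0,0,0],"angular":[0,0,0]},{"dp":[0,0,0],"angular":[0,0,0]},{"dp":[0,0,0],"angular":[0,0,0]},{"dp":[0,0,0],"angular":[0,0,0]},{"dp":[0,0,0],"angular":[0,0,0]},{"dp":[0,0,0],"angular":[0,0,0]},{"dp":[0,0,0],"angular":[0,0,0]},{"dp":[0,0,0],"angular":[0,0,0]},{"dp":[0,0,0],"angular":[0,0,0]}]' 1 60
```

```text
time: 3.05
position: [559.9, -64.4, 178.8]
orientation: [3.141, -0.002, 3.008]
force: [0.1, -0.1, 1.0]
opening: 85.2
finger_force: 0.0
time: 4.05
position: [561.0, -64.6, 180.0]
orientation: [3.14, 0.0, 3.007]
force: [2.0, 9.9, 2.6]
opening: 11.9
finger_force: 58.5
```

```bash
python3 -m inch '[{"dp":[0,0,-0.02],"angular":[0,0,0]},{"dp":[0,0,-0.05],"angular":[0,0,0]},{"dp":[0,0,-0.08],"angular":[0,0,0]},{"dp":[0,0,-0.11],"angular":[0,0,0]},{"dp":[0,0,-0.14],"angular":[0,0,0]},{"dp":[0,0,-0.165],"angular":[0,0,0]},{"dp":[0,0,-0.18],"angular":[0,0,0]},{"dp":[0,0,-0.19],"angular":[0,0,0]},{"dp":[0,0,-0.195],"angular":[0,0,0]}]'
python3 - <<'E'
from h import *
cv2.imwrite('pics/s1.png',env.grab_frame('side')[:,:,::-1])
E
```

```text
time: 4.95
position: [560.9, -64.6, 257.5]
orientation: [3.14, -0.0, 3.007]
force: [6.0, 8.3, -9.6]
opening: 12.3
finger_force: 58.7
```

View pics/s1.png

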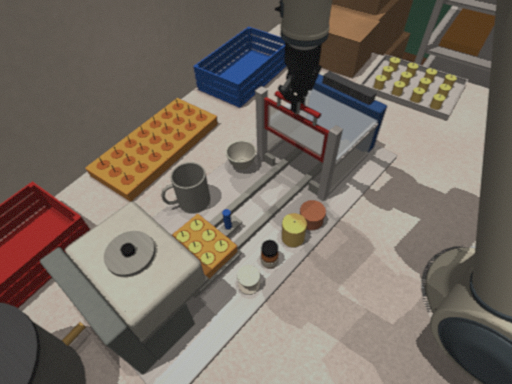

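The side view shows the sash raised to the top of its guides with the gripper on the handle (295,105); the carrier and bystanders are unmoved. I'll release it.

```bash
python3 -m inch '[{"dp":[0,0,0],"angular":[0,0,0]},{"dp":[0,0,0],"angular":[0,0,0]},{"dp":[0,0,0],"angular":[0,0,0]},{"dp":[0,0,0],"angular":[0,0,0]},{"dp":[0,0,0],"angular":[0,0,0]},{"dp":[0,0,0],"angular":[0,0,0]},{"dp":[0,0,-0.05],"angular":[0,0,0]},{"dp":[0,0,-0.12],"angular":[0,0,0]},{"dp":[0,0,-0.15],"angular":[0,0,0]},{"dp":[0,0,-0.15],"angular":[0,0,0]}]' 0
python3 - <<'E'
from h import *
o=env.get_obs();print(o['joint_positions'])
print(L([594.7,186.2]));go(L([594.7,186.2]),160)
E
```

```text
time: 6.0
position: [561.5, -65.8, 319.1]
orientation: [-3.141, 0.003, 3.007]
force: [0.7, -0.7, -0.7]
opening: 85.8
finger_force: 0.0
[-2.22240507e-01  3.32875131e-01  1.36651479e+00 -4.06068554e-05
  1.43905274e+00 -1.65816620e+00]
[  0.45235   122.6163245]
line [   1.5 -131.6] grasp z 337.8 t 6.0 F [ 0.7 -0.7 -0.7] open 85.8
dp [0.0038 0.6356 0.4443] turn [-0.0002  0.002   0.0002]
```

```bash
python3 -m inch '[{"dp":[0,0.05,0],"angular":[0,0,0.09]},{"dp":[0,0.12,0],"angular":[0,0,0.18]},{"dp":[0,0.2,0],"angular":[0,0,0.27]},{"dp":[0,0.3,0],"angular":[0,0,0.36]},{"dp":[0,0.4,0.05],"angular":[0,0,0.45]},{"dp":[0,0.5,0.1],"angular":[0,0,0.54]},{"dp":[0,0.6,0.15],"angular":[0,0,0.63]},{"dp":[0,0.636,0.2],"angular":[0,0,0.72]},{"dp":[0,0.636,0.25],"angular":[0,0,0.81]},{"dp":[0,0.636,0.3],"angular":[0,0,0.9]},{"dp":[0,0.636,0.36],"angular":[0,0,1]},{"dp":[0,0.636,0.36],"angular":[0,0,1]}]' 0.4
cat >> h.py <<'E'
def go2(xy,z):
    "as go, tool turned +90 about tool z: tool x=line y, tool y=line x"
    o=env.get_obs();Rm=R.from_euler('xyz',o['orientation']);w=np.append(W(*xy),z-env.tcp_to_grasp)
    T=R.from_matrix(np.array([[uy[0],ux[0],0],[uy[1],ux[1],0],[0,0,-1]]))
    print('line',L(o['position']).round(1),'grasp z',round(o['position'][2]+env.tcp_to_grasp,1),'t',o['time'],'F',np.round(o['force'],1),'open',round(o['opening'],1))
    print('dp',(Rm.inv().apply(w-o['position'])/400).round(4),'turn',((Rm.inv()*T).as_rotvec()/(np.pi/2)).round(4))
E
python3 - <<'E'
from h import *
go2((0.5,122.6),80)
cv2.imwrite('pics/w2.png',env.grab_frame('wrist')[:,:,::-1])
p=np.append(W(.5,122.6),103);print(proj('wrist',p),proj('wrist',p-[0,0,60]))
E
```

```text
time: 7.2
position: [592.5, 186.0, 169.6]
orientation: [-3.135, 0.002, 1.433]
force: [-0.1, 0.0, 1.6]
opening: 51.4
finger_force: 0.0
line [ -1.7 122.1] grasp z 188.3 t 7.2 F [-0.1  0.   1.6] open 51.4
dp [0.0019 0.0072 0.2706] turn [-0.0041  0.0015 -0.0018]
[258.24767141 200.20548758] [258.12149055 179.27562643]
```

View pics/w2.png

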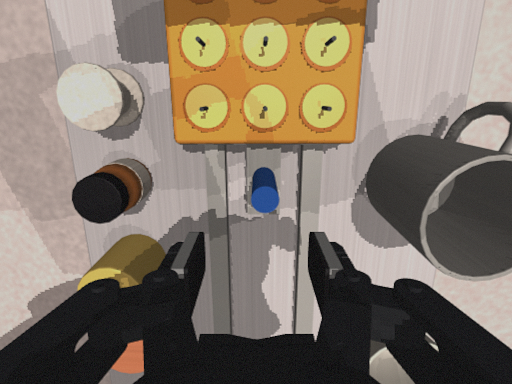

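The wrist view shows the blue post top at (265,197), about 7 px (≈4 mm) towards +x of prediction. Mould starts at row 143, fingers clear of the jar and the jug.

```bash
python3 -m inch '[{"dp":[0.003,0.012,0.05],"angular":[0,0,0]},{"dp":[0.003,0.012,0.12],"angular":[0,0,0]},{"dp":[0.003,0.012,0.19],"angular":[0,0,0]},{"dp":[0.003,0.012,0.24],"angular":[0,0,0]},{"dp":[0.003,0.012,0.27],"angular":[0,0,0]},{"dp":[0.003,0.012,0.27],"angular":[0,0,0]},{"dp":[0.003,0.012,0.27],"angular":[0,0,0]}]' 0.4
python3 -m inch '[{"dp":[0,0,0],"angular":[0,0,0]},{"dp":[0,0,0],"angular":[0,0,0]},{"dp":[0,0,0],"angular":[0,0,0]},{"dp":[0,0,0],"angular":[0,0,0]},{"dp":[0,0,0],"angular":[0,0,0]},{"dp":[0,0,0],"angular":[0,0,0]},{"dp":[0,0,0],"angular":[0,0,0]},{"dp":[0,0,0],"angular":[0,0,0]}]' 1 40
python3 -c "
from h import *
go2((0.5,-75),80)"
```

```text
time: 7.95
position: [600.5, 187.1, 66.7]
orientation: [3.14, -0.0, 1.437]
force: [0.6, -0.1, -0.6]
opening: 51.1
finger_force: 0.0
time: 8.75
position: [598.3, 187.3, 66.6]
orientation: [-3.139, 0.0, 1.436]
force: [-13.4, 1.4, 15.0]
opening: 19.1
finger_force: 38.9
line [  3.9 124.2] grasp z 85.3 t 8.75 F [-13.4   1.4  15. ] open 19.1
dp [-0.4979 -0.0089  0.0133] turn [-0.0014  0.0001  0.0005]
```

```bash
python3 -m inch '[{"dp":[-0.01,-0.005,0],"angular":[0,0,0]},{"dp":[-0.04,-0.005,0],"angular":[0,0,0]},{"dp":[-0.09,-0.006,0],"angular":[0,0,0]},{"dp":[-0.15,-0.007,0],"angular":[0,0,0]},{"dp":[-0.21,-0.007,0],"angular":[0,0,0]},{"dp":[-0.27,-0.008,0],"angular":[0,0,0]},{"dp":[-0.33,-0.009,0],"angular":[0,0,0]},{"dp":[-0.39,-0.010,0],"angular":[0,0,0]},{"dp":[-0.44,-0.010,0],"angular":[0,0,0]},{"dp":[-0.47,-0.010,0],"angular":[0,0,0]},{"dp":[-0.485,-0.010,0],"angular":[0,0,0]},{"dp":[-0.485,-0.010,0],"angular":[0,0,0]}]'
python3 -c "
from h import *
go2((3.5,190),150)"
```

```text
time: 9.95
position: [571.7, -6.1, 66.7]
orientation: [3.137, 0.0, 1.435]
force: [7.8, -4.5, -0.3]
opening: 18.6
finger_force: 40.0
line [  3.6 -71.1] grasp z 85.4 t 9.95 F [ 7.8 -4.5 -0.3] open 18.6
dp [ 6.526e-01  3.000e-04 -1.618e-01] turn [ 0.0027  0.0002 -0.0002]
```

```bash
python3 -m inch '[{"dp":[0,0,0],"angular":[0,0,0]},{"dp":[0,0,0],"angular":[0,0,0]},{"dp":[0,0,0],"angular":[0,0,0]},{"dp":[0,0,0],"angular":[0,0,0]},{"dp":[0,0,0],"angular":[0,0,0]},{"dp":[0.01,0,-0.06],"angular":[0,0,0]},{"dp":[0.01,0,-0.15],"angular":[0,0,0]},{"dp":[0.02,0,-0.24],"angular":[0,0,0]},{"dp":[0.05,0,-0.27],"angular":[0,0,0]}]' 0.4
python3 -m inch '[{"dp":[0.05,0,0],"angular":[0,0,0]},{"dp":[0.13,0,0],"angular":[0,0,0]},{"dp":[0.22,0,0],"angular":[0,0,0]},{"dp":[0.32,0,0],"angular":[0,0,0]},{"dp":[0.42,0,0],"angular":[0,0,0]},{"dp":[0.51,0,0],"angular":[0,0,0]},{"dp":[0.57,0,0],"angular":[0,0,0]},{"dp":[0.6,0,0],"angular":[0,0,0]},{"dp":[0.6,0,0],"angular":[0,0,0]}]'
python3 - <<'E'
from h import *
go2((3.5,189),85)
cv2.imwrite('pics/w3.png',env.grab_frame('wrist')[:,:,::-1])
p=np.append(W(3.5,189),104);print(proj('wrist',p))
E
```

```text
time: 10.85
position: [573.8, 14.8, 177.0]
orientation: [3.137, -0.0, 1.435]
force: [-0.7, 0.7, -0.4]
opening: 51.3
finger_force: 0.0
time: 11.75
position: [604.4, 254.1, 173.1]
orientation: [-3.141, 0.0, 1.438]
force: [-0.9, -0.4, -0.9]
opening: 51.3
finger_force: 0.0
line [  0.9 191.2] grasp z 191.8 t 11.75 F [-0.9 -0.4 -0.9] open 51.3
dp [-0.0054  0.0065  0.2669] turn [-0.0004  0.0001  0.0013]
[259.56296679 201.52279955]
```

View pics/w3.png

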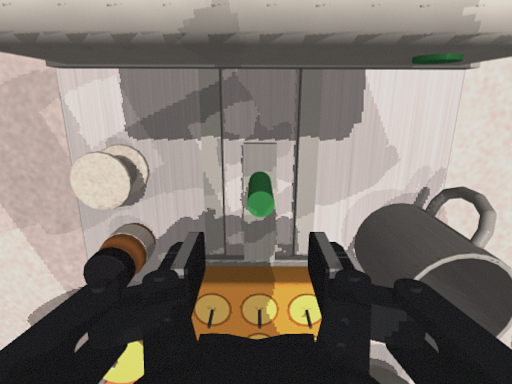

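The green tail-post top is at (260,203), within 2 px of prediction, and clear of the head, bobbin and jug. I'll grasp it.

```bash
python3 -m inch '[{"dp":[-0.006,0.006,0.05],"angular":[0,0,0]},{"dp":[-0.006,0.006,0.12],"angular":[0,0,0]},{"dp":[-0.006,0.006,0.19],"angular":[0,0,0]},{"dp":[-0.006,0.006,0.24],"angular":[0,0,0]},{"dp":[-0.006,0.006,0.265],"angular":[0,0,0]},{"dp":[-0.006,0.006,0.265],"angular":[0,0,0]},{"dp":[-0.006,0.006,0.265],"angular":[0,0,0]}]' 0.4
python3 -m inch '[{"dp":[0,0,0],"angular":[0,0,0]},{"dp":[0,0,0],"angular":[0,0,0]},{"dp":[0,0,0],"angular":[0,0,0]},{"dp":[0,0,0],"angular":[0,0,0]},{"dp":[0,0,0],"angular":[0,0,0]},{"dp":[0,0,0],"angular":[0,0,0]},{"dp":[0,0,0],"angular":[0,0,0]},{"dp":[0,0,0],"angular":[0,0,0]}]' 1 40
python3 -c "
from h import *
go2((3,-65),85)"
```

```text
time: 12.5
position: [607.3, 249.8, 68.5]
orientation: [3.141, -0.0, 1.435]
force: [1.1, -0.4, 0.7]
opening: 51.6
finger_force: 0.0
time: 13.3
position: [607.0, 250.4, 68.8]
orientation: [3.141, -0.0, 1.436]
force: [-3.4, 0.3, 7.8]
opening: 19.0
finger_force: 38.7
line [  3.9 187.9] grasp z 87.5 t 13.3 F [-3.4  0.3  7.8] open 19.0
dp [-0.6323 -0.0027  0.0059] turn [ 0.0005 -0.0003  0.0003]
```

```bash
python3 -m inch '[{"dp":[-0.01,0,0],"angular":[0,0,0]},{"dp":[-0.04,0,0],"angular":[0,0,0]},{"dp":[-0.09,0,0],"angular":[0,0,0]},{"dp":[-0.16,0,0],"angular":[0,0,0]},{"dp":[-0.23,-0.001,0],"angular":[0,0,0]},{"dp":[-0.31,-0.001,0],"angular":[0,0,0]},{"dp":[-0.39,-0.001,0],"angular":[0,0,0]},{"dp":[-0.46,-0.002,0],"angular":[0,0,0]},{"dp":[-0.52,-0.002,0],"angular":[0,0,0]},{"dp":[-0.56,-0.002,0],"angular":[0,0,0]},{"dp":[-0.59,-0.002,0],"angular":[0,0,0]},{"dp":[-0.6,-0.002,0],"angular":[0,0,0]}]'
python3 -c "
from h import *
go2((3,-65),85)"
python3 -m inch '[{"dp":[-0.007,0,0],"angular":[0,0,0]},{"dp":[-0.014,0,0],"angular":[0,0,0]},{"dp":[-0.021,0,0],"angular":[0,0,0]},{"dp":[-0.026,0,0],"angular":[0,0,0]},{"dp":[-0.026,0,0],"angular":[0,0,0]}]'
```

```text
time: 14.5
position: [574.2, 11.7, 68.7]
orientation: [3.14, -0.0, 1.435]
force: [-0.4, 5.5, 9.0]
opening: 19.0
finger_force: 39.8
line [  3.7 -53. ] grasp z 87.4 t 14.5 F [-0.4  5.5  9. ] open 19.0
dp [-0.0299 -0.0017  0.0061] turn [ 0.001  -0.0002 -0.0003]
time: 15.0
position: [572.9, 2.2, 68.7]
orientation: [3.14, -0.0, 1.436]
force: [-2.8, 0.6, 9.7]
opening: 18.9
finger_force: 39.8
```

```bash
for i in 1 2 3; do :; done; python3 -m inch '[{"dp":[-0.004,0,0],"angular":[0,0,0]},{"dp":[-0.008,0,0],"angular":[0,0,0]},{"dp":[-0.010,0,0],"angular":[0,0,0]},{"dp":[-0.010,0,0],"angular":[0,0,0]}]'
python3 -c "
from h import *
go2((3,-65),85)"
```

```text
time: 15.4
position: [572.4, -1.5, 68.7]
orientation: [3.14, -0.0, 1.436]
force: [-1.1, 2.7, 8.8]
opening: 19.1
finger_force: 39.8
line [  3.6 -66.4] grasp z 87.4 t 15.4 F [-1.1  2.7  8.8] open 19.1
dp [ 0.0035 -0.0015  0.0061] turn [ 0.001  -0.0002  0.0003]
```

```bash
python3 -m inch '[{"dp":[-0.004,0,0],"angular":[0,0,0]},{"dp":[-0.007,0,0],"angular":[0,0,0]},{"dp":[-0.010,0,0],"angular":[0,0,0]},{"dp":[-0.010,0,0],"angular":[0,0,0]}]'
python3 -c "
from h import *
go2((3,-65),85)"
```

```text
time: 15.8
position: [572.3, -2.5, 68.8]
orientation: [3.14, -0.005, 1.436]
force: [3.4, 35.6, 9.1]
opening: 19.0
finger_force: 39.7
line [  3.7 -67.4] grasp z 87.5 t 15.8 F [ 3.4 35.6  9.1] open 19.0
dp [ 0.0059 -0.0016  0.0063] turn [ 0.0013 -0.0029 -0.    ]
```

```bash
python3 -m inch '[{"dp":[0,0,0],"angular":[0,0,0]},{"dp":[0,0,0],"angular":[0,0,0]},{"dp":[0,0,0],"angular":[0,0,0]},{"dp":[0,0,0],"angular":[0,0,0]},{"dp":[0,0,0],"angular":[0,0,0]},{"dp":[0.012,0,-0.06],"angular":[0,0,0]},{"dp":[0.012,0,-0.15],"angular":[0,0,0]},{"dp":[0.05,0,-0.26],"angular":[0,0,0]},{"dp":[0.1,0,-0.37],"angular":[0,0,0]},{"dp":[0.12,0,-0.49],"angular":[0,0,0]},{"dp":[0.12,0,-0.6],"angular":[0,0,0]},{"dp":[0.12,0,-0.65],"angular":[0,0,0]}]' 0.4
python3 - <<'E'
from h import *
go2((1.5,-131.5),345)
for n in ['scene','side']: cv2.imwrite(f'pics/{n}2.png',env.grab_frame(n)[:,:,::-1])
a=cv2.imread('pics/scene2.png');b=cv2.imread('pics/side2.png')
r=lambda i,x,y:cv2.resize(i[y:y+200,x:x+133],None,fx=3,fy=3,interpolation=cv2.INTER_CUBIC)
cv2.imwrite('pics/c2.png',np.hstack([r(a,130,70),r(b,235,60)]))
E
```

```text
time: 17.0
position: [578.7, 42.1, 332.1]
orientation: [3.136, -0.001, 1.436]
force: [1.5, -0.4, -0.6]
opening: 51.1
finger_force: 0.0
line [  4.  -22.3] grasp z 350.8 t 17.0 F [ 1.5 -0.4 -0.6] open 51.1
dp [-0.273  -0.0066  0.0143] turn [ 0.0034 -0.0003  0.0005]
```

View pics/c2.png

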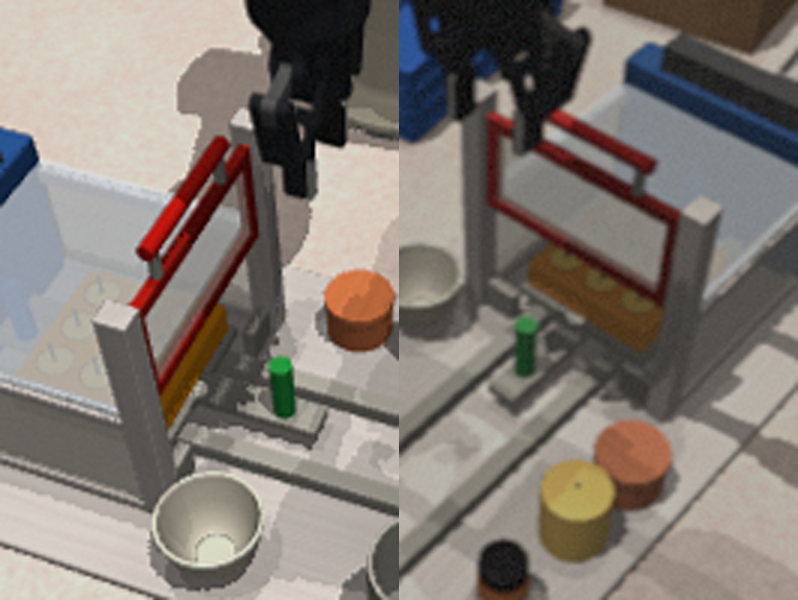

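Both views show the mould in the hood with the green post outside; the handle ends are at (204,118) scene and (319,115) side. I'll triangulate the sash height and the tail post top (scene (223.7,190.7), side (277.3,168)).

Run:
```python
from h import *
for p,q in (((204,118.3),(318.7,115)),((223.7,190.7),(277.3,168))):
    v=tri(p,q);print(v.round(1),L(v).round(1))
print(proj('scene',np.append(W(-60,-130),278)),proj('scene',np.append(W(65,-130),278)))
```

```text
[498.9 -56.  273.5] [ -61.8 -130.3]
[5.687e+02 3.000e-01 1.043e+02] [ -0.2 -65. ]
[202.92073181 116.4828319 ] [177.91145497 152.4995214 ]
```

```bash
python3 -m inch '[{"dp":[-0.02,0,0],"angular":[0,0,-0.09]},{"dp":[-0.04,0,0],"angular":[0,0,-0.18]},{"dp":[-0.07,0,0],"angular":[0,0,-0.27]},{"dp":[-0.1,0,0],"angular":[0,0,-0.36]},{"dp":[-0.13,0,0],"angular":[0,0,-0.45]},{"dp":[-0.16,0,0],"angular":[0,0,-0.54]},{"dp":[-0.19,-0.007,0],"angular":[0,0,-0.63]},{"dp":[-0.22,-0.007,0],"angular":[0,0,-0.72]},{"dp":[-0.25,-0.007,0],"angular":[0,0,-0.81]},{"dp":[-0.273,-0.007,0],"angular":[0,0,-0.9]},{"dp":[-0.273,-0.007,0],"angular":[0,0,-1]},{"dp":[-0.273,-0.007,0],"angular":[0,0,-1]}]' 0
python3 -c "
from h import *
go((1.5,-131),276)"
```

```text
time: 18.3
position: [559.8, -66.2, 326.6]
orientation: [3.141, -0.002, 3.009]
force: [0.8, -0.1, -0.5]
opening: 85.4
finger_force: 0.0
line [-1.000e-01 -1.322e+02] grasp z 345.3 t 18.3 F [ 0.8 -0.1 -0.5] open 85.4
dp [-0.0043  0.003   0.1732] turn [ 0.0001 -0.0011  0.0018]
```

```bash
python3 -m inch '[{"dp":[-0.004,0.003,0.04],"angular":[0,0,0]},{"dp":[-0.004,0.003,0.09],"angular":[0,0,0]},{"dp":[-0.004,0.003,0.13],"angular":[0,0,0]},{"dp":[-0.004,0.003,0.16],"angular":[0,0,0]},{"dp":[-0.004,0.003,0.173],"angular":[0,0,0]},{"dp":[-0.004,0.003,0.173],"angular":[0,0,0]}]' 0
python3 -m inch '[{"dp":[0,0,0],"angular":[0,0,0]},{"dp":[0,0,0],"angular":[0,0,0]},{"dp":[0,0,0],"angular":[0,0,0]},{"dp":[0,0,0],"angular":[0,0,0]},{"dp":[0,0,0],"angular":[0,0,0]},{"dp":[0,0,0],"angular":[0,0,0]},{"dp":[0,0,0],"angular":[0,0,0]},{"dp":[0,0,0],"angular":[0,0,0]},{"dp":[0,0,0],"angular":[0,0,0]},{"dp":[0,0,0],"angular":[0,0,0]}]' 1 60
python3 -m inch '[{"dp":[0,0,0.02],"angular":[0,0,0]},{"dp":[0,0,0.05],"angular":[0,0,0]},{"dp":[0,0,0.08],"angular":[0,0,0]},{"dp":[0,0,0.11],"angular":[0,0,0]},{"dp":[0,0,0.14],"angular":[0,0,0]},{"dp":[0,0,0.17],"angular":[0,0,0]},{"dp":[0,0,0.19],"angular":[0,0,0]},{"dp":[0,0,0.21],"angular":[0,0,0]},{"dp":[0,0,0.22],"angular":[0,0,0]},{"dp":[0,0,0.225],"angular":[0,0,0]}]'
```

```text
time: 18.9
position: [561.8, -64.9, 257.9]
orientation: [3.141, -0.001, 3.005]
force: [-0.7, 0.0, 0.6]
opening: 85.5
finger_force: 0.0
time: 19.9
position: [562.2, -64.7, 258.6]
orientation: [3.141, 0.0, 3.007]
force: [1.3, 5.5, 3.8]
opening: 11.6
finger_force: 58.6
time: 20.9
position: [562.1, -64.7, 168.2]
orientation: [3.141, -0.0, 3.007]
force: [1.0, 5.7, 2.2]
opening: 11.9
finger_force: 58.8
```

Now creep to the bottom stop.

```bash
python3 -m inch '[{"dp":[0,0,0.007],"angular":[0,0,0]},{"dp":[0,0,0.014],"angular":[0,0,0]},{"dp":[0,0,0.02],"angular":[0,0,0]},{"dp":[0,0,0.02],"angular":[0,0,0]}]'
```

```text
time: 21.3
position: [562.3, -64.8, 162.0]
orientation: [3.141, 0.001, 3.007]
force: [-7.5, 7.5, 27.5]
opening: 12.0
finger_force: 61.5
```

```bash
python3 -m inch '[{"dp":[0,0,0],"angular":[0,0,0]},{"dp":[0,0,0],"angular":[0,0,0]},{"dp":[0,0,0],"angular":[0,0,0]},{"dp":[0,0,0],"angular":[0,0,0]},{"dp":[0,0,0],"angular":[0,0,0]},{"dp":[0,0,0],"angular":[0,0,0]},{"dp":[0,0,0],"angular":[0,0,0]},{"dp":[0,0,-0.05],"angular":[0,0,0]},{"dp":[0,0,-0.15],"angular":[0,0,0]},{"dp":[0,0,-0.27],"angular":[0,0,0]},{"dp":[0,0,-0.38],"angular":[0,0,0]},{"dp":[0,0,-0.4],"angular":[0,0,0]}]' 0
python3 - <<'E'
from h import *
for n in ['scene','side']: cv2.imwrite(f'pics/{n}3.png',env.grab_frame(n)[:,:,::-1])
a=cv2.imread('pics/scene3.png');b=cv2.imread('pics/side3.png')
r=lambda i,x,y:cv2.resize(i[y:y+200,x:x+133],None,fx=3,fy=3,interpolation=cv2.INTER_CUBIC)
cv2.imwrite('pics/c3.png',np.hstack([r(a,130,70),r(b,235,60)]))
for z in (178,183):print([proj(n,np.append(W(x,-130),z)).round(1) for n in('scene','side') for x in (-63.5,66.5)])
E
```

```text
time: 22.5
position: [563.8, -65.3, 325.8]
orientation: [-3.141, 0.008, 3.007]
force: [0.7, -0.3, -0.7]
opening: 85.8
finger_force: 0.0
[array([207.6, 146.7]), array([184.2, 183.6]), array([313.9, 146.4]), array([274.2, 123.6])]
[array([207.4, 145.3]), array([183.9, 182.2]), array([314.2, 145. ]), array([274.2, 122.2])]
```

View pics/c3.png

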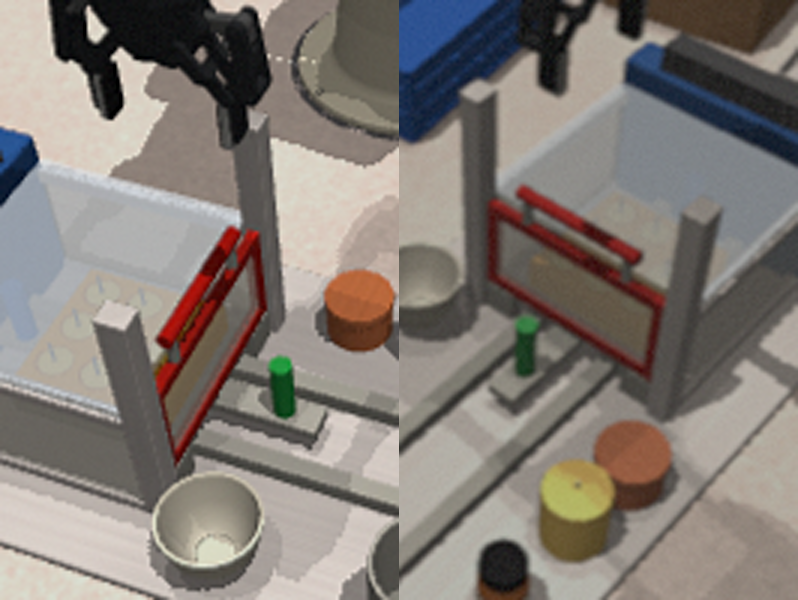

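The views show the sash down (handle end at scene (207.7,148), predicted (207.6,146.7) for 178 mm), the tail post unmoved, and the gripper clear.

```bash
python3 -c "
from cell import env
print(env.job_done())"
```

```text
the job is handed in; nothing more can be done
None
```

The job is handed in: the sash was raised, the carrier slid home against its stop in the hood, the sash pulled fully down behind it, and nothing around the line was touched, at about 22.6 s on the robot clock.

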